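Start the long clamp screw in its deep well

TASK

Take the red-headed clamp screw from its wooden stand, lower it down the deep well of the blue stencil clamp and start it by feel in the hidden nut at the bottom: press only lightly and turn it back until it drops into the thread. Then screw it down clockwise, gently and without forcing it, until its steel collar sits fully home on the rim of the well, and let go of it. Leave the paint cup, tape roll and ink bottle where they are.

Things in the scene. Friction and masses are not known exactly. Their poses are not given: they have to be found in the camera images.
- screw_head (a point): centre of the red bar head of the loose clamp screw. The bar is 40 mm long (the point's x axis), 14 mm thick (y; grip it across this) and 28 mm high (z). The screw stands upright in its stand, z up, tip down. Mass about 0.15 kg.
- screw_collar (a point): centre of the underside of the screw's round steel collar (40 mm diameter, 5 mm thick), 19 mm below screw_head; this underside must finally lie on the rim of the well
- screw_tip (a point): the lower end of the screw, 90 mm below screw_collar. The steel shank is 16 mm in diameter. Three round brass pins, 4.5 mm thick and 120 degrees apart, stick out sideways to 13 mm from the axis, 4 mm above the tip; one points along the x axis of the screw (the long axis of the red bar). They are its three-start thread.
- stand_mouth (a point): centre of the top face of the plywood stand, a heavy block 60 x 60 mm and 50 mm high, at the mouth of its 27.5 mm hole, 42 mm deep; the screw stands on the bottom of the hole and must be lifted at least 45 mm straight up to be clear
- well_mouth (a point): centre of the rim of the well, z up: an upright aluminium tube of 44 mm outer and 29 mm inner diameter, chamfered at the mouth, on the fixed clamp; the rim is 115 mm above the table. A three-start nut sits at its bottom (see nut_face).
- nut_face (a point): on the well's axis 78 mm below the rim, at the nut's flat upper face; the pins land on it with the collar about 10 mm above the rim. Three slots in it (44 degrees wide, 120 apart) are the thread starts; their direction cannot be seen or measured and differs each time. With the pins over the slots the screw can sink about 6 mm; the slot walls then stop it turning further back.
- nut_floor (a point): on the axis 6 mm below nut_face. Dropped fully into the slots, the collar is about 4 mm above the rim. Turned clockwise (from above) the screw then sinks 5.4 mm per rad; the collar meets the rim after 0.5 to 1.0 rad, the thread ends at about 1.0 to 1.4. If not fully dropped, the pins jam. The nut cannot turn; it floats 3 mm up or down on a spring of 1.5 N/mm, rigid beyond.
- screw: the loose clamp screw, origin at its tip, x along the bar of the head, z along the screw to the head
- clamp: the fixed blue clamp with well, nut and the wooden stencil frame it holds (frame 260 x 220 mm, 32 mm high, lying to the clamp's +x side); origin on the table under the well
- paint_cup: bystander: open white paper-coloured cup, 72 mm wide, 60 mm high, origin at its underside
- tape_roll: bystander: green tape roll lying flat, 100 mm wide, 48 mm high, origin at its underside
- ink_bottle: bystander: small blue bottle with white cap, 38 mm wide, 100 mm high, origin at its underside

How it is judged:
By the outcome, as a careful person would: the job done as asked, in the order asked, and still so for the second after the job is handed in, with the robot touching nothing.
It also fails if it takes over 48 s, if anything falls off the work surface, if the arm or the gripper's body presses on something with over 40 N, if the wrist force passes 120 N, or if a joint passes its speed limit or range.

ROBOT

A 7-joint arm with a two-finger parallel gripper is mounted at the origin on the work surface. World frame = base frame: x ahead of the robot, y to its left, z up, the work surface at z = 0. Lengths are in m, angles in rad, forces in N, time in s.
With the tool pointing down it reaches from about 0.4 to 0.85 m from the base axis. Payload 10.4 kg.
Tool frame: the origin (TCP) lies midway between the tips of the shut fingers; the grasp point (between the pads) lies 19 mm behind it; z points along the fingers, y is the line along which they close (so a half turn about z gives the same grasp; the last joint's range is limited). The gripper opens to 87 mm and grips with 3 to 60 N. Pads are 19 mm wide; open, the fingers measure 117 mm over their backs; the gripper's body (75 mm by 190 mm) begins 51 mm behind the grasp point.
Start: joints at [-1.31, 0.332, -0.065, 1.46, 0.022, 1.35, -0.088], TCP at [0.175, 0.6, 0.223] pointing down, gripper open.
Joint ranges: [-2.6, 2.6], [-0.5, 2.12], [-1.47, 1.34], [0.16, 2.42], [-1.27, 4.41], [0.06, 2.06], [-2.6, 2.6]. Speed limits (rad/s): [2.22, 2.22, 2.79, 2.79, 3.14, 3.14, 3.14].

INTERFACE

Orientations are given as a unit quaternion [x, y, z, w].
In Python, from bench import r gives the robot as it stands.
- The arm moves only by the tool move_arm, never from a script. Its argument "targets" is a list of rows, each a list of 3 entries, a list of its own where there are three numbers: the shift along the tool's x, y, z in cm, then the turn, a rotation vector about the tool's x, y, z in rad, then the opening in per cent of the stroke, from 0 (shut) to 100 (fully open). In form: [[[x, y, z], [wx, wy, wz], gripper], ...]. A call has 1 to 20 rows; each row shifts and turns the commanded pose from where the row before left it, along the tool's axes as they then stand; what a row does not reach is not made up. A row lasts 1/8 s, in which the tool goes at most 62.5 mm and 10.7 degrees, less where a joint would pass 70% of its speed; a pose out of reach is approached as far as the arm can. A call with a gripper value outside its range is refused whole. The fingers move at their own pace and stop on an object; "grip_force" is the grip in N (left out, the last holds). Time passes only in rows, so rows that do not move let the fingers close. It gives the time, the measured TCP pose, the force, the opening and the grip force at its end, in the units of the state.
- r.read_state(): the state, without advancing time (a new reading comes with each control period).
- r.camera(name): name is "scene" or "top" or "wrist"; returns a dict with "image" (420x560x3 uint8, blue, green, red), "vertical_fov" (degrees; the focal length in pixels is half the picture's height over the tangent of half this angle, whatever the lens; pixels are square), "cx", "cy" (the principal point, pixels), "k1" (the pictures are not rectified: a ray, as slopes to the right and down, at radius r is drawn at 1 + k1 r^2 times it, then the intrinsics apply), "cam_to_world" (4x4, takes a point from camera to world coordinates). Camera axes: x right, y down, z forward; pixel columns grow to the right and rows downward; lengths in m; the calibration is good to about 2 mm. A picture is of the moment at which its call begins. There is no depth.
- r.close_job(): hands the job in; it is judged then, once.
The state is a dict: "time": time; "joint_positions": joint angles; "joint_vel": joint speeds; "joint_torque": joint torques, N m; "ee_pos": TCP position; "eef_rot": TCP orientation; "ft_force": force on the tool from outside, world axes, zero at the start; "torque": the same for the moment, N m; "width": finger opening in m; "grip_force": force on a finger pad.
Only numpy, scipy, OpenCV 4.12 (cv2) and the standard library are available. Lean on these libraries where they do the work, as an engineer would, in place of code of your own. Each camera call takes 0.05 s, during which the arm holds its last target. There are 200 camera calls.

## Working session

There is one attempt and no reset: what is moved stays moved. The work goes in short steps, Python scripts to look and compute and a tool call to move; the robot and the scene stay as the last step left them, time stands still between calls to the robot, and variables do not carry over. Pictures are saved under pics/ and viewed, at most 10 in all, crops included, and the job is handed in when it is done.

Besides the shell and the picture viewer there is one more tool, called after "Request:" as a command line: name --argument value ..., lists and objects as JSON in quotes. move_arm: Moves the arm, as the interface text tells. Its arguments: {"type":"object","properties":{"targets":{"type":"array"},"grip_force":{"type":"number"}},"required":["targets"]}

```bash
mkdir -p pics; ls
cat > h.py <<'E'
import numpy as np, cv2
from bench import r
def ray(c,u,v):
    f=c["image"].shape[0]/2/np.tan(np.radians(c["vertical_fov"])/2)
    d=np.array([(u-c["cx"])/f,(v-c["cy"])/f]); s=d.copy()
    for _ in range(20): s=d/(1+c["k1"]*(s@s))
    T=np.array(c["cam_to_world"]); w=T[:3,:3]@np.array([s[0],s[1],1]); return T[:3,3],w
def onz(c,u,v,z):
    o,w=ray(c,u,v); return o+w*(z-o[2])/w[2]
def proj(c,p):
    f=c["image"].shape[0]/2/np.tan(np.radians(c["vertical_fov"])/2)
    T=np.array(c["cam_to_world"]); q=T[:3,:3].T@(np.array(p)-T[:3,3]); s=q[:2]/q[2]
    s=s*(1+c["k1"]*(s@s)); return f*s[0]+c["cx"],f*s[1]+c["cy"]
def tri(a,b):
    (o1,d1),(o2,d2)=a,b; t=np.linalg.lstsq(np.stack([d1,-d2],1),o2-o1,rcond=None)[0]
    p,q=o1+t[0]*d1,o2+t[1]*d2; return (p+q)/2,np.linalg.norm(p-q)
def red(im):
    h=cv2.cvtColor(im,cv2.COLOR_BGR2HSV); return (((h[...,0]<8)|(h[...,0]>172))&(h[...,1]>140)&(h[...,2]>60)).astype(np.uint8)
E
python3 - <<'E'
from h import *
ims=[]
for n in("scene","top"):
    c=r.camera(n); cv2.imwrite(f"pics/{n}0.png",c["image"])
    m=red(c["image"]); k,l,s,ce=cv2.connectedComponentsWithStats(m)
    print(n,[(s[i].tolist(),ce[i].round(1).tolist()) for i in range(1,k) if s[i,4]>30],np.array(c["cam_to_world"]).round(3).tolist())
print(r.read_state())
E
```

```text
pics
scene [([59, 126, 95, 43, 2747], [109.4, 147.9]), ([386, 179, 12, 19, 155], [391.3, 187.6]), ([556, 239, 4, 13, 38], [557.9, 245.0])] [[-0.292, 0.565, -0.772, 1.242], [0.956, 0.153, -0.249, 0.221], [-0.022, -0.811, -0.585, 0.625], [0.0, 0.0, 0.0, 1.0]]
top [([197, 220, 9, 15, 75], [200.9, 227.0]), ([58, 238, 14, 14, 110], [65.7, 244.7]), ([461, 251, 99, 63, 3179], [510.8, 281.9])] [[-0.004, -0.99, 0.143, 0.324], [-1.0, 0.003, -0.003, 0.008], [0.002, -0.143, -0.99, 1.447], [0.0, 0.0, 0.0, 1.0]]
{'time': 0.1, 'joint_positions': array([-1.30962851,  0.3328123 , -0.06472345,  1.46088172,  0.02158953,
        1.34986518, -0.0885225 ]), 'joint_vel': array([ 5.85220475e-04, -1.62131394e-03,  2.06916587e-05, -1.60741110e-03,
       -1.59963782e-03,  5.42538304e-05,  1.24069903e-03]), 'joint_torque': array([ 2.22727533e-03, -6.24541426e+01,  2.49680586e-02, -3.90715420e+01,
       -6.14879094e-02,  3.65032547e-02,  3.75767138e-05]), 'ee_pos': array([0.17487306, 0.59967501, 0.22181964]), 'eef_rot': array([ 1.41399849e-01,  9.89952362e-01, -6.31847434e-04, -7.05164826e-05]), 'ft_force': array([ 0.02921601,  0.0489804 , -0.10260368]), 'torque': array([ 0.02820399, -0.02044278, -0.00904711]), 'grip_force': 0.0, 'width': 0.08681270859950654}
```

View pics/top0.png

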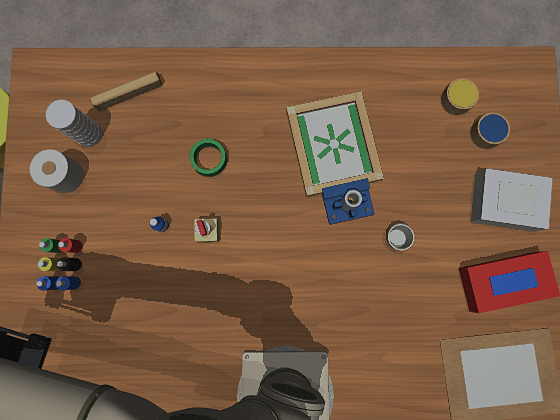

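View pics/scene0.png

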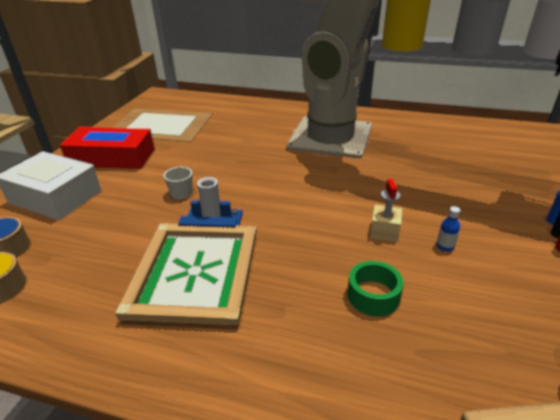

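The top view shows the red head at (201,227) and the well rim at about (353,198). In the scene view they are at (391,188) and (208,183). The bystanders stand clear of both. Next I triangulate the two.

Run:
```python
from h import *
t=r.camera("top"); s=r.camera("scene")
print("head",tri(ray(t,200.9,227),ray(s,391.3,187.6)),onz(t,200.9,227,.117))
print("well",tri(ray(t,353,198),ray(s,208,183)),onz(t,353,198,.115))
m=red(t["image"]); m[:,:190]=0; m[:,215:]=0
mr=cv2.minAreaRect(cv2.findNonZero(m)); b=cv2.boxPoints(mr); print(mr)
P=[onz(t,*q,.131)[:2] for q in b]
for i in range(4): d=P[(i+1)%4]-P[i]; print(np.linalg.norm(d),np.degrees(np.arctan2(d[1],d[0])))
for n,u,v,z in(("tape",208,157,.024),("ink",156,223,.1),("cup",400,236,.06)): print(n,onz(t,u,v,z))
cv2.imwrite("pics/topcrop.png",cv2.resize(np.hstack([t["image"][160:250,170:240],t["image"][160:250,320:390]]),None,fx=5,fy=5,interpolation=2))
w=r.camera("wrist"); print(np.array(w["cam_to_world"]).round(3).tolist(),w["vertical_fov"])
```

```text
head (array([0.4399916 , 0.21418132, 0.11790795]), np.float64(0.0009573184772355371)) [0.44011237 0.21384018 0.117     ]
well (array([ 0.51435542, -0.17827335,  0.11104836]), np.float64(0.0029926294008947563)) [ 0.51438389 -0.1791204   0.115     ]
((200.8500213623047, 227.0500030517578), (14.546475410461426, 4.743415832519531), 71.56504821777344)
0.011998561241831306 -71.54994061439628
0.03731521837559356 -160.69302530456739
0.011953348352576897 108.3712507391663
0.037299482799888095 19.37681359613474
tape [0.64484272 0.21208558 0.024     ]
ink [0.45244295 0.33355826 0.1       ]
cup [ 0.41914666 -0.31020806  0.06      ]
[[0.28, 0.924, 0.26, 0.105], [0.96, -0.27, -0.076, 0.621], [-0.001, 0.271, -0.963, 0.384], [0.0, 0.0, 0.0, 1.0]] 61.80331020825647
```

View pics/topcrop.png

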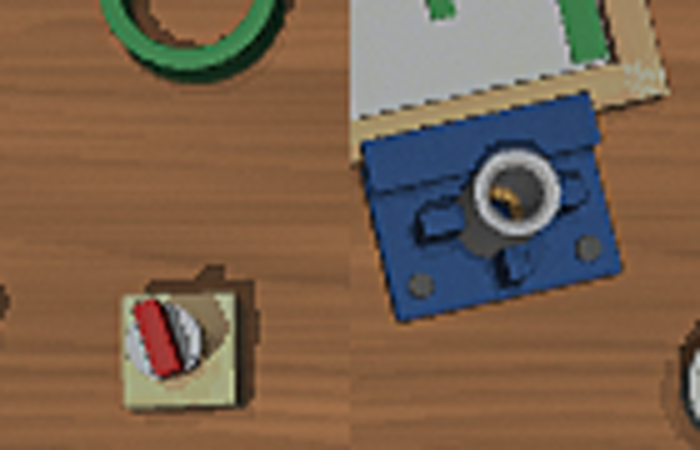

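The crop confirms the rim centre at about (353,198). It also shows the bar lying from lower right to upper left, at about 19°. I'll go above the screw, turning so that joint 7 keeps plenty of counter-clockwise room.

Request:
move_arm --targets '[[[-3.6,-3.0,0],[0,0,0],100],[[-3.6,-3.0,0],[0,0,0],100],[[-3.6,-3.0,0],[0,0,0],100],[[-3.6,-3.0,0],[0,0,0],100],[[-3.6,-3.0,0],[0,0,0],100],[[-3.6,-3.0,0],[0,0,0],100],[[-3.6,-3.0,0],[0,0,0],100],[[-3.6,-3.0,0],[0,0,0],100],[[-3.6,-3.0,0],[0,0,0],100],[[-3.6,-3.0,0],[0,0,0],100],[[0,0,0],[0,0,0.18],100],[[0,0,0],[0,0,0.18],100],[[0,0,0],[0,0,0.18],100],[[0,0,0],[0,0,0.18],100],[[0,0,0],[0,0,0.18],100],[[0,0,0],[0,0,0.18],100],[[0,0,0],[0,0,0.18],100],[[0,0,0],[0,0,0.18],100],[[0,0,0],[0,0,0.18],100],[[0,0,0],[0,0,0.18],100]]'

```text
time: 2.75
ee_pos: [0.4365, 0.2112, 0.2225]
eef_rot: [0.865, 0.502, 0.0, -0.0]
ft_force: [-0.4, 0.1, 0.5]
width: 0.0873
grip_force: 0.0
```

Request:
move_arm --targets '[[[0,0,0],[0,0,0.18],60],[[0,0,0],[0,0,0.18],60],[[0,0,0],[0,0,0.18],60],[[0,0,0],[0,0,0.18],60],[[0,0,0],[0,0,0],60]]'

```text
time: 3.38
ee_pos: [0.4365, 0.2112, 0.2225]
eef_rot: [0.986, 0.169, -0.0, -0.0]
ft_force: [0.4, 0.2, 0.5]
width: 0.0534
grip_force: 0.0
```

```bash
cat >> h.py <<'E'
from scipy.spatial.transform import Rotation as R
def st():
    s=r.read_state(); M=R.from_quat(s["eef_rot"]).as_matrix()
    print("t",s["time"],"p",s["ee_pos"].round(4),"yaw_y",np.degrees(np.arctan2(M[1,1],M[0,1])).round(2),"z",M[:,2].round(4),"F",s["ft_force"].round(2),"M",s["torque"].round(3),"w",round(s["width"],4),"g",round(s["grip_force"],1),"j7",s["joint_positions"][6].round(3)); return s,M
def rel(M,p,q): print("shift cm (tool)",(M.T@(np.array(q)-p)*100).round(2))
E
python3 - <<'E'
from h import *
s,M=st(); c=r.camera("wrist"); cv2.imwrite("pics/w1.png",c["image"])
m=red(c["image"]); k,l,t,ce=cv2.connectedComponentsWithStats(m)
for i in range(1,k):
    if t[i,4]>200:
        mr=cv2.minAreaRect(cv2.findNonZero((l==i).astype(np.uint8))); print(mr,onz(c,*mr[0],.131),onz(c,*ce[i],.117))
        P=[onz(c,*q,.131)[:2] for q in cv2.boxPoints(mr)]
        for j in range(2): d=P[j+1]-P[j]; print(np.linalg.norm(d),np.degrees(np.arctan2(d[1],d[0])))
rel(M,s["ee_pos"],[.44,.214,.2])
E
```

```text
t 3.375 p [0.4365 0.2112 0.2225] yaw_y -70.58 z [-0.e+00  1.e-04 -1.e+00] F [0.38 0.2  0.48] M [-0.032  0.114  0.051] w 0.0534 g 0.0 j7 -1.772
((278.4999694824219, 198.49998474121094), (54.99999237060547, 16.999996185302734), 90.0) [0.44439429 0.21575076 0.131     ] [0.44088554 0.21450318 0.117     ]
0.01244224916323331 -70.60176041625851
0.04247505262760656 -160.29262553271656
shift cm (tool) [ 0.42 -0.15  2.25]
```

View pics/w1.png

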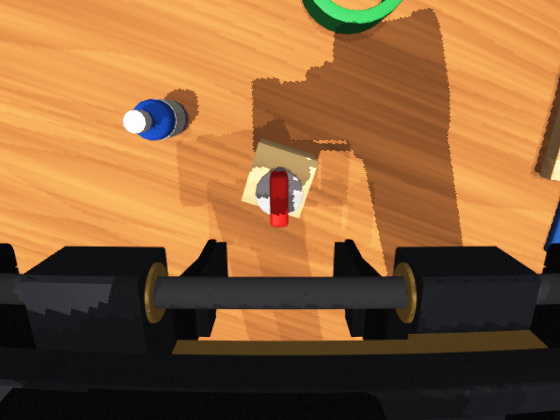

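The wrist view shows the bar at (279,198), running along tool x, so the yaw is right. I correct about 5 mm and -2 mm, descend and grip.

Request:
move_arm --targets '[[[0.5,-0.2,1.5],[0,0,0],55],[[0,0,2.5],[0,0,0],55],[[0,0,2.5],[0,0,0],55],[[0,0,2.5],[0,0,0],55],[[0,0,1.5],[0,0,0],55],[[0,0,1.05],[0,0,0],55],[[0,0,0],[0,0,0],55],[[0,0,0],[0,0,0],12],[[0,0,0],[0,0,0],12],[[0,0,0],[0,0,0],10],[[0,0,0],[0,0,0],10],[[0,0,0],[0,0,0],10],[[0,0,0],[0,0,0],10]]' --grip_force 30

```text
time: 5.05
ee_pos: [0.4407, 0.2149, 0.1072]
eef_rot: [0.986, 0.168, 0.0, -0.0]
ft_force: [-0.1, 0.6, 1.2]
width: 0.0141
grip_force: 30.0
```

```bash
python3 -c "
from h import *
st()"
```

```text
t 5.05 p [0.4407 0.2149 0.1072] yaw_y -70.64 z [ 2.e-04  3.e-04 -1.e+00] F [-0.08  0.65  1.16] M [-0.094  0.14   0.004] w 0.0141 g 30.0 j7 -1.739
```

Request:
move_arm --targets '[[[0,0,-1.0],[0,0,0],10],[[0,0,-1.5],[0,0,0],10],[[0,0,-1.5],[0,0,0],10],[[0,0,-2.5],[0,0,0],10],[[0,0,-2.5],[0,0,0],10],[[0,0,-2.5],[0,0,0],10],[[0,0,-2.5],[0,0,0],10]]'

```text
time: 5.92
ee_pos: [0.4406, 0.2147, 0.249]
eef_rot: [0.986, 0.168, 0.0, -0.0]
ft_force: [0.6, 0.5, -1.3]
width: 0.0136
grip_force: 30.0
```

Request:
move_arm --targets '[[[-0.3,1.6,0],[0,0,0],10],[[-0.5,3.3,0],[0,0,0],10],[[-0.5,3.3,0],[0,0,0],10],[[-0.5,3.3,0],[0,0,0],10],[[-0.5,3.3,0],[0,0,0],10],[[-0.5,3.3,0],[0,0,0],10],[[-0.5,3.3,0],[0,0,0],10],[[-0.5,3.3,0],[0,0,0],10],[[-0.5,3.3,0],[0,0,0],10],[[-0.5,3.3,0],[0,0,0],10],[[-0.5,3.3,0],[0,0,0],10],[[-0.5,3.3,0],[0,0,0],10],[[-0.3,1.6,0],[0,0,0],10],[[0,0,0],[0,0,0],10],[[0,0,0],[0,0,0],10]]'

```text
time: 7.8
ee_pos: [0.5136, -0.1775, 0.2466]
eef_rot: [0.986, 0.168, -0.0, -0.0]
ft_force: [0.2, 0.2, -1.2]
width: 0.0136
grip_force: 30.0
```

Run:
```python
from h import *
s,M=st(); rel(M,s["ee_pos"],[.5145,-.179,.25])
a=[]
for n in("wrist","scene","top"):
    c=r.camera(n); im=c["image"]; cv2.imwrite(f"pics/{n}2.png",im); p=s["ee_pos"]
    print(n,"tip exp",proj(c,p+[0,0,-.099]),"rim exp",proj(c,[.5145,-.179,.115]))
    if n!="wrist":
        u,v=map(int,proj(c,[.5145,-.179,.16])); u=max(40,min(520,u)); v=max(70,v); a.append(cv2.resize(im[v-70:v+70,u-40:u+40],(320,560),interpolation=2))
cv2.imwrite("pics/st2.png",np.hstack(a))
```

```text
t 7.8 p [ 0.5136 -0.1775  0.2466] yaw_y -70.63 z [-7.e-04  7.e-04 -1.e+00] F [ 0.2   0.2  -1.19] M [-0.062  0.155  0.003] w 0.0136 g 30.0 j7 -0.889
shift cm (tool) [ 0.04  0.17 -0.34]
wrist tip exp (np.float64(280.81602838117453), np.float64(207.21532423391469)) rim exp (np.float64(282.6928623565023), np.float64(196.4374930460036))
scene tip exp (np.float64(205.76298789378927), np.float64(168.58322353262466)) rim exp (np.float64(206.77851562585), np.float64(181.42477478887756))
top tip exp (np.float64(354.14855143656865), np.float64(196.48917384804068)) rim exp (np.float64(352.95259906762203), np.float64(197.9558752793988))
```

View pics/wrist2.png

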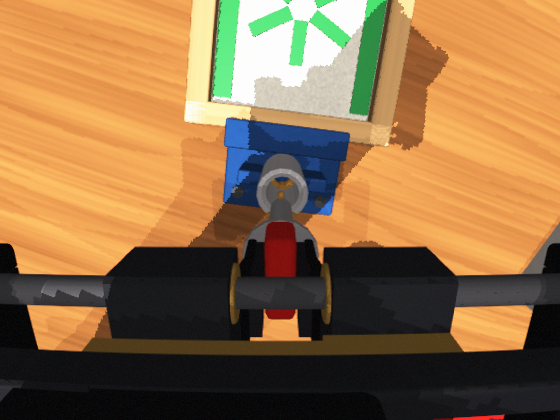

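View pics/st2.png

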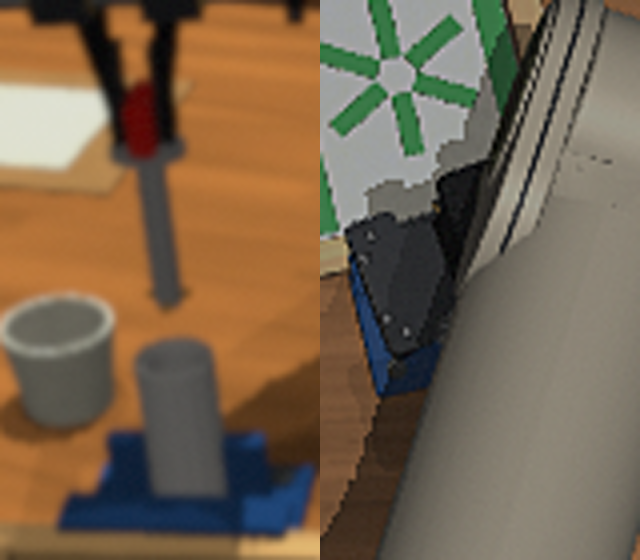

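The wrist view shows the rim centred near (283,189) and the shank coming from (281,222) to about (282,190). It may be tilted, so I zoom in.

Run:
```python
from h import *
s,M=st(); p=s["ee_pos"]; c=r.camera("wrist"); im=c["image"]
k=7; z=cv2.resize(im[150:235,232:332],None,fx=k,fy=k,interpolation=2)
def d(q,col):
    u,v=proj(c,q); cv2.circle(z,(int((u-232+.5)*k),int((v-150+.5)*k)),3,col,-1)
for h in(-.099,-.08,-.06,-.04,-.02): d(p+[0,0,h],(0,255,0))
for a in np.linspace(0,6.28,25): 
    d([.5145+.022*np.cos(a),-.179+.022*np.sin(a),.115],(255,0,255))
    d(p+[.0,0,-.099]+np.array([.008*np.cos(a),.008*np.sin(a),0]),(255,255,0))
cv2.imwrite("pics/w3.png",z)
```

```text
t 7.95 p [ 0.514  -0.1772  0.247 ] yaw_y -70.57 z [ 0.e+00  6.e-04 -1.e+00] F [ 0.38 -0.2  -1.37] M [-0.029  0.136  0.007] w 0.0137 g 30.0 j7 -0.889
```

View pics/w3.png

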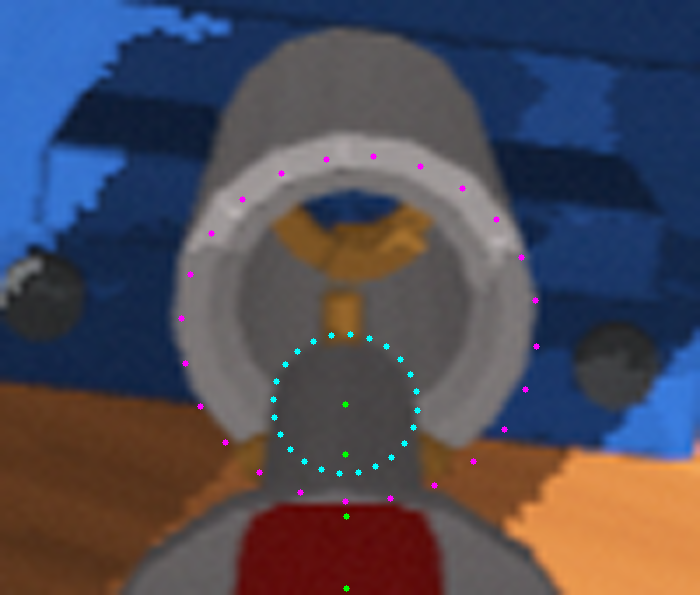

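The screw hangs straight: the tip matches the prediction at zoom (345,405). The true rim centre is at about (355,308), 20 zoomed px above the prediction, or about 2.5 mm further along tool x. I correct, lower to just above the rim, and check again.

Request:
move_arm --targets '[[[0.24,0.13,0.6],[0,0,0],10],[[0,0,1.0],[0,0,0],10],[[0,0,0.8],[0,0,0],10],[[0,0,0.4],[0,0,0],10],[[0,0,0],[0,0,0],10]]'

```text
time: 8.62
ee_pos: [0.5165, -0.1786, 0.2187]
eef_rot: [0.986, 0.168, -0.0, -0.0]
ft_force: [0.0, -0.1, -0.7]
width: 0.0137
grip_force: 30.0
```

Run:
```python
from h import *
s,M=st(); p=s["ee_pos"]; c=r.camera("wrist"); im=c["image"]
k=7; z=cv2.resize(im[150:235,232:332],None,fx=k,fy=k,interpolation=2)
def d(q,col):
    u,v=proj(c,q); cv2.circle(z,(int((u-232+.5)*k),int((v-150+.5)*k)),3,col,-1)
for a in np.linspace(0,6.28,25): 
    d([p[0]+.022*np.cos(a),p[1]+.022*np.sin(a),.115],(255,0,255))
    d(p+[.0,0,-.099]+np.array([.008*np.cos(a),.008*np.sin(a),0]),(255,255,0))
cv2.imwrite("pics/w4.png",z)
```

```text
t 8.625 p [ 0.5165 -0.1786  0.2187] yaw_y -70.65 z [-6.e-04  1.e-04 -1.e+00] F [ 0.   -0.07 -0.69] M [-0.094  0.114 -0.052] w 0.0137 g 30.0 j7 -0.873
```

View pics/w4.png

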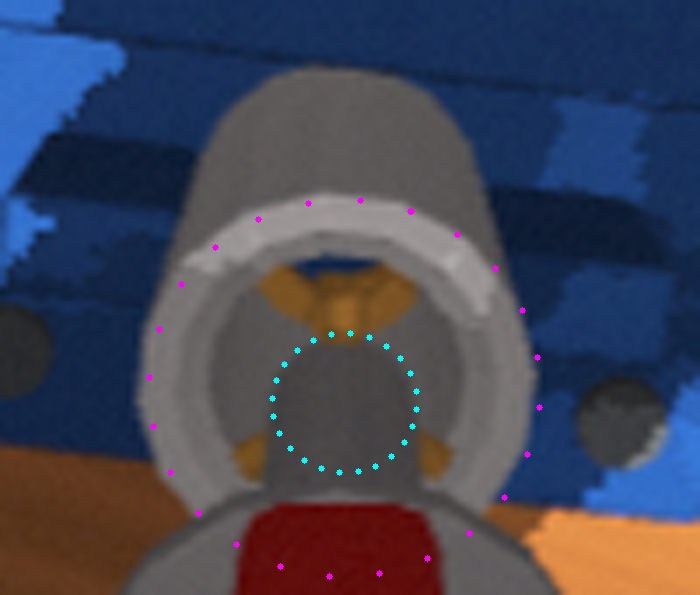

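The rim is centred at (338,388) and the tip axis at (345,388), about 0.8 mm off along tool y. I correct that and enter the well.

Request:
move_arm --targets '[[[0,-0.07,0.2],[0,0,0],10],[[0,0,0.4],[0,0,0],10],[[0,0,0.6],[0,0,0],10],[[0,0,0.8],[0,0,0],10],[[0,0,0.5],[0,0,0],10],[[0,0,0],[0,0,0],10]]'

```text
time: 9.43
ee_pos: [0.5162, -0.1778, 0.1935]
eef_rot: [0.986, 0.168, -0.0, -0.0]
ft_force: [0.1, 0.5, -1.1]
width: 0.0139
grip_force: 30.0
```

No contact. Continuing to about 4 mm above the nut face.

Request:
move_arm --targets '[[[0,0,0.8],[0,0,0],10],[[0,0,1.0],[0,0,0],10],[[0,0,1.0],[0,0,0],10],[[0,0,1.0],[0,0,0],10],[[0,0,0.8],[0,0,0],10],[[0,0,0.6],[0,0,0],10],[[0,0,0.3],[0,0,0],10],[[0,0,0],[0,0,0],10]]'

```text
time: 10.42
ee_pos: [0.5165, -0.1779, 0.139]
eef_rot: [0.986, 0.168, -0.0, -0.0]
ft_force: [0.0, 0.4, -1.1]
width: 0.0139
grip_force: 30.0
```

Request:
move_arm --targets '[[[0,0,0.15],[0,0,0],10],[[0,0,0.15],[0,0,0],10],[[0,0,0.1],[0,0,0],10],[[0,0,0.1],[0,0,0],10],[[0,0,0],[0,0,0],10]]'

```text
time: 11.05
ee_pos: [0.5164, -0.1779, 0.134]
eef_rot: [0.986, 0.168, -0.0, -0.0]
ft_force: [0.9, -1.1, -1.3]
width: 0.0139
grip_force: 30.0
```

Request:
move_arm --targets '[[[0,0,0.1],[0,0,0],10],[[0,0,0.1],[0,0,0],10],[[0,0,0],[0,0,0],10]]'

```text
time: 11.42
ee_pos: [0.5165, -0.1779, 0.1321]
eef_rot: [0.986, 0.168, 0.0, -0.0]
ft_force: [-0.8, 0.1, 1.2]
width: 0.0138
grip_force: 30.0
```

Light contact, about 2.4 N on the face. Now I turn back (counter-clockwise is tool -z) in small steps and watch the force.

Request:
move_arm --targets '[[[0,0,0],[0,0,-0.08],10],[[0,0,0],[0,0,-0.08],10],[[0,0,0],[0,0,-0.08],10],[[0,0,0],[0,0,0],10]]'

```text
time: 11.92
ee_pos: [0.5164, -0.1779, 0.1319]
eef_rot: [0.959, 0.285, -0.0, -0.0]
ft_force: [-0.5, -0.2, -1.5]
width: 0.0138
grip_force: 30.0
```

```bash
python3 -c "
from h import *
st()"
```

```text
t 11.925 p [ 0.5164 -0.1779  0.1319] yaw_y -56.92 z [-0.e+00  1.e-04 -1.e+00] F [-0.53 -0.23 -1.49] M [-0.074  0.158 -0.013] w 0.0138 g 30.0 j7 -0.594
```

The force dropped to the baseline, so the pins are over the slots. I follow down gently.

Request:
move_arm --targets '[[[0,0,0.1],[0,0,0],10],[[0,0,0.1],[0,0,0],10],[[0,0,0],[0,0,0],10]]'

```text
time: 12.3
ee_pos: [0.5164, -0.1778, 0.1299]
eef_rot: [0.959, 0.285, -0.0, -0.0]
ft_force: [0.6, 0.3, -1.3]
width: 0.0137
grip_force: 30.0
```

Request:
move_arm --targets '[[[0,0,0.1],[0,0,0],10],[[0,0,0.1],[0,0,0],10],[[0,0,0.05],[0,0,0],10],[[0,0,0],[0,0,0],10]]'

```text
time: 12.8
ee_pos: [0.5165, -0.1779, 0.1275]
eef_rot: [0.959, 0.285, 0.0, -0.0]
ft_force: [0.8, -1.0, -0.3]
width: 0.014
grip_force: 30.0
```

```bash
python3 -c "
from h import *
st()"
```

```text
t 12.8 p [ 0.5165 -0.1779  0.1275] yaw_y -56.9 z [ 0.e+00  1.e-04 -1.e+00] F [ 0.77 -1.02 -0.28] M [-0.083  0.188  0.032] w 0.014 g 30.0 j7 -0.59
```

Request:
move_arm --targets '[[[0,0,0.08],[0,0,0],10],[[0,0,0],[0,0,0],10],[[0,0,0],[0,0,-0.06],10],[[0,0,0],[0,0,0],10]]'

```text
time: 13.3
ee_pos: [0.5164, -0.1779, 0.1268]
eef_rot: [0.95, 0.313, 0.0, -0.0]
ft_force: [-0.5, -0.2, -0.4]
width: 0.0139
grip_force: 30.0
```

```bash
python3 -c "
from h import *
st()"
```

```text
t 13.3 p [ 0.5164 -0.1779  0.1268] yaw_y -53.48 z [ 1.e-04  2.e-04 -1.e+00] F [-0.5  -0.18 -0.39] M [-0.042  0.354 -0.026] w 0.0139 g 30.0 j7 -0.533
```

Request:
move_arm --targets '[[[0,0,0.03],[0,0,-0.06],10],[[0,0,0],[0,0,-0.06],10],[[0,0,0],[0,0,0],10]]'

```text
time: 13.68
ee_pos: [0.5164, -0.178, 0.1265]
eef_rot: [0.929, 0.369, 0.0, -0.0]
ft_force: [-0.9, -0.0, 1.7]
width: 0.0136
grip_force: 30.0
```

```bash
python3 -c "
from h import *
st()"
```

```text
t 13.675 p [ 0.5164 -0.178   0.1265] yaw_y -46.67 z [ 0.e+00  1.e-04 -1.e+00] F [-0.95 -0.03  1.66] M [-0.08   0.451 -0.011] w 0.0136 g 30.0 j7 -0.419
```

The screw is fully dropped: about 7 mm below the face contact and lightly loaded on the floor. Now I turn clockwise and watch the force.

Request:
move_arm --targets '[[[0,0,0],[0,0,0.08],10],[[0,0,0],[0,0,0.08],10],[[0,0,0],[0,0,0.08],10],[[0,0,0],[0,0,0],10]]'

```text
time: 14.18
ee_pos: [0.5165, -0.1779, 0.1264]
eef_rot: [0.967, 0.255, 0.0, 0.0]
ft_force: [0.8, 0.8, 1.0]
width: 0.0141
grip_force: 30.0
```

```bash
python3 -c "
from h import *
st()"
```

```text
t 14.175 p [ 0.5165 -0.1779  0.1264] yaw_y -60.4 z [ 1.e-04 -0.e+00 -1.e+00] F [0.78 0.78 0.95] M [-0.144  0.165  0.04 ] w 0.0141 g 30.0 j7 -0.648
```

Request:
move_arm --targets '[[[0,0,0],[0,0,0.08],10],[[0,0,0],[0,0,0.08],10],[[0,0,0],[0,0,0.08],10],[[0,0,0],[0,0,0],10]]'

```text
time: 14.68
ee_pos: [0.5164, -0.1778, 0.1263]
eef_rot: [0.99, 0.139, -0.0, -0.0]
ft_force: [0.3, 0.6, -0.5]
width: 0.0138
grip_force: 30.0
```

```bash
python3 -c "
from h import *
st()"
```

```text
t 14.675 p [ 0.5164 -0.1778  0.1263] yaw_y -74.02 z [-2.e-04  0.e+00 -1.e+00] F [ 0.34  0.58 -0.5 ] M [-0.089  0.122 -0.035] w 0.0138 g 30.0 j7 -0.874
```

It is now past the slot edge and still deep, so the thread has engaged. I follow the lead at 0.43 mm per 0.08 rad.

Request:
move_arm --targets '[[[0,0,0.043],[0,0,0.08],10],[[0,0,0.043],[0,0,0.08],10],[[0,0,0.043],[0,0,0.08],10],[[0,0,0],[0,0,0],10]]'

```text
time: 15.18
ee_pos: [0.5164, -0.1778, 0.125]
eef_rot: [1.0, 0.02, -0.0, -0.0]
ft_force: [-0.9, -0.2, -0.8]
width: 0.0136
grip_force: 30.0
```

```bash
python3 -c "
from h import *
st()"
```

```text
t 15.175 p [ 0.5164 -0.1778  0.125 ] yaw_y -87.69 z [-2.e-04  0.e+00 -1.e+00] F [-0.87 -0.23 -0.85] M [-0.036  0.173 -0.03 ] w 0.0136 g 30.0 j7 -1.099
```

Request:
move_arm --targets '[[[0,0,0.043],[0,0,0.08],10],[[0,0,0.043],[0,0,0.08],10],[[0,0,0],[0,0,0],10]]'

```text
time: 15.55
ee_pos: [0.5165, -0.1779, 0.1243]
eef_rot: [0.998, -0.059, 0.0, -0.0]
ft_force: [0.4, 0.3, -0.3]
width: 0.0136
grip_force: 30.0
```

```bash
python3 -c "
from h import *
st()"
```

```text
t 15.55 p [ 0.5165 -0.1779  0.1243] yaw_y -96.82 z [ 1.e-04  0.e+00 -1.e+00] F [ 0.43  0.3  -0.28] M [-0.062  0.084 -0.003] w 0.0136 g 30.0 j7 -1.248
```

Request:
move_arm --targets '[[[0,0,0.043],[0,0,0.08],10],[[0,0,0.02],[0,0,0.04],10],[[0,0,0],[0,0,0],10]]'

```text
time: 15.92
ee_pos: [0.5167, -0.1779, 0.1242]
eef_rot: [0.993, -0.119, 0.0, -0.0]
ft_force: [-1.9, 0.7, 5.8]
width: 0.014
grip_force: 30.0
```

```bash
python3 -c "
from h import *
st()"
```

```text
t 15.925 p [ 0.5167 -0.1779  0.1242] yaw_y -103.67 z [ 6.e-04  3.e-04 -1.e+00] F [-1.88  0.71  5.81] M [0.22  0.637 0.03 ] w 0.014 g 30.0 j7 -1.36
```

The collar met the rim at the expected height, with +7 N. A small final turn with no feed will draw it home.

Request:
move_arm --targets '[[[0,0,0],[0,0,0.06],10],[[0,0,0],[0,0,0.06],10],[[0,0,0],[0,0,0],10]]'

```text
time: 16.3
ee_pos: [0.5167, -0.178, 0.1242]
eef_rot: [0.984, -0.178, 0.0, -0.0]
ft_force: [-2.0, 0.3, 5.0]
width: 0.0137
grip_force: 30.0
```

```bash
python3 -c "
from h import *
st()"
```

```text
t 16.3 p [ 0.5167 -0.178   0.1242] yaw_y -110.56 z [ 7.e-04  2.e-04 -1.e+00] F [-1.98  0.3   5.  ] M [ 0.155  0.538 -0.039] w 0.0137 g 30.0 j7 -1.472
```

The torque is small and the collar is home. I release and retreat upward.

Request:
move_arm --targets '[[[0,0,-0.04],[0,0,0],10],[[0,0,0],[0,0,0],50],[[0,0,0],[0,0,0],50],[[0,0,0],[0,0,0],50],[[0,0,0],[0,0,0],50],[[0,0,-1.0],[0,0,0],50],[[0,0,-2.0],[0,0,0],50],[[0,0,-3.0],[0,0,0],50],[[-2.0,0,-4.0],[0,0,0],50],[[-4,0,-3.0],[0,0,0],50],[[-4,0,0],[0,0,0],50],[[0,0,0],[0,0,0],50]]'

```text
time: 17.8
ee_pos: [0.4218, -0.142, 0.2553]
eef_rot: [0.984, -0.18, 0.001, -0.002]
ft_force: [0.5, 0.5, -0.1]
width: 0.0437
grip_force: 0.0
```

Run:
```python
from h import *
st(); a=[]
c=r.camera("wrist"); a.append(cv2.resize(c["image"],(430,322)))
c=r.camera("scene"); a.append(cv2.resize(c["image"][140:240,150:265],(370,322),interpolation=2))
m=red(c["image"]);m[:,:170]=0;m[:,250:]=0; u,v=[x.mean() for x in np.nonzero(m)[::-1]]
print("head in scene",u,v,"expected if home",proj(c,[.5165,-.178,.134]),"if 4mm high",proj(c,[.5165,-.178,.138]))
cv2.imwrite("pics/end.png",np.hstack(a))
```

```text
t 17.8 p [ 0.4218 -0.142   0.2553] yaw_y -110.7 z [ 0.0034  0.004  -1.    ] F [ 0.51  0.5  -0.15] M [0.011 0.145 0.   ] w 0.0437 g 0.0 j7 -1.826
head in scene 205.71038251366122 174.85792349726776 expected if home (np.float64(205.76828433103583), np.float64(174.60666254201254)) if 4mm high (np.float64(205.54497831112553), np.float64(173.03747684838845))
```

View pics/end.png

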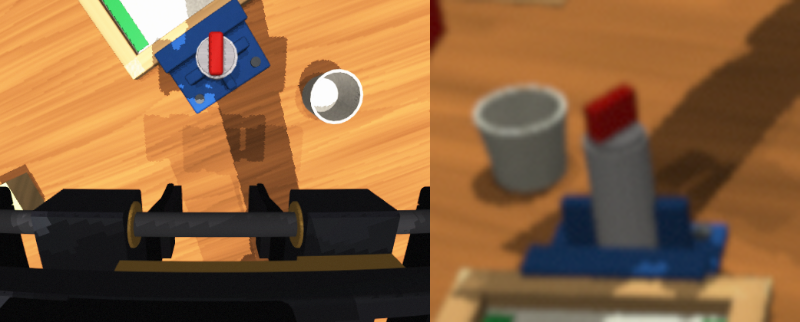

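The picture shows the screw seated upright with its collar flush on the rim. The head is at (205.7,174.9) in the scene view, against (205.8,174.6) expected when home. The cup is untouched and the gripper is clear.

```bash
python3 -c "
from bench import r
print(r.close_job())"
```

```text
the job is handed in; nothing more can be done
None
```

The screw is threaded into the nut with its collar home on the well rim and released; I handed the job in at about 18 s, with the cup, tape roll and ink bottle not touched.

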